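Tap the reagent stoppers home

TASK

The three amber reagent bottles on the bench have been left with their glass stoppers standing proud. With the fingertips, press each stopper straight down until it is fully home on its sealing ring: first the shortest bottle (it dries out soonest), then the middle one, then the tallest. Press lightly, do not grip or lift anything, leave the bottles standing where they are, do not disturb the beaker, dish or wash bottle, and finish clear of everything.

Things in the scene. Friction and masses are not known exactly. Their poses are not given: they have to be found in the camera images.
- bottle_short: the short one of three loose, upright, round amber-brown glass reagent bottles with a paper band: 58 mm diameter, 90 mm high to the rim of its neck, about 220 g. Origin at the centre of its underside, z up along its axis.
- stopper_short_top (a point): centre of the flat top face of the short bottle's frosted pale stopper, on the bottle's axis. The stopper's head is a disc 36 mm in diameter and 12 mm thick; fully home, its underside meets a soft 3 mm black sealing ring on the rim and this point is 105 mm above the bench.
- stopper_short (a joint): how far the short bottle's stopper has been pressed down, in m: 0 = standing 14 mm proud of the sealing ring, 0.014 = fully home (its head bears on the sealing ring, which then gives about 1 mm per 8 N of push and springs back); starts between 0 and 0.004. It slides straight down against about 3 N of friction and stays where it is left.
- bottle_middle: the middle one of three loose, upright, round amber-brown glass reagent bottles with a paper band: 68 mm diameter, 130 mm high to the rim of its neck, about 400 g. Origin at the centre of its underside, z up along its axis.
- stopper_middle_top (a point): centre of the flat top face of the middle bottle's frosted pale stopper, on the bottle's axis. The stopper's head is a disc 36 mm in diameter and 12 mm thick; fully home, its underside meets a soft 3 mm black sealing ring on the rim and this point is 145 mm above the bench.
- stopper_middle (a joint): how far the middle bottle's stopper has been pressed down, in m: 0 = standing 14 mm proud of the sealing ring, 0.014 = fully home (its head bears on the sealing ring, which then gives about 1 mm per 8 N of push and springs back); starts between 0 and 0.004. It slides straight down against about 3 N of friction and stays where it is left.
- bottle_tall: the tall one of three loose, upright, round amber-brown glass reagent bottles with a paper band: 80 mm diameter, 170 mm high to the rim of its neck, about 650 g. Origin at the centre of its underside, z up along its axis.
- stopper_tall_top (a point): centre of the flat top face of the tall bottle's frosted pale stopper, on the bottle's axis. The stopper's head is a disc 36 mm in diameter and 12 mm thick; fully home, its underside meets a soft 3 mm black sealing ring on the rim and this point is 185 mm above the bench.
- stopper_tall (a joint): how far the tall bottle's stopper has been pressed down, in m: 0 = standing 14 mm proud of the sealing ring, 0.014 = fully home (its head bears on the sealing ring, which then gives about 1 mm per 8 N of push and springs back); starts between 0 and 0.004. It slides straight down against about 3 N of friction and stays where it is left.
- beaker: bystander: loose clear glass beaker, 68 mm diameter, 85 mm high; origin at the centre of its underside, z up
- dish: bystander: loose white porcelain dish, 100 mm diameter, 40 mm high; origin at the centre of its underside, z up
- wash_bottle: bystander: loose white plastic wash bottle, 60 mm diameter, 180 mm high with a bent spout reaching 53 mm from its axis; origin at the centre of its underside, z up
There are look-alikes about, which are no part of the job. What is shaped like the bottle_middle but green, red or turquoise is not meant.

How it is judged:
On the way, in this order (a step that is already met when the one before it is completed fails the run):
1. the shortest bottle's stopper is home, the other two still proud (value of joint stopper_short above 0.012 m and value of joint each of stopper_middle, stopper_tall below 0.009 m), for 0.2 s.
2. then the middle bottle's stopper is home, the tallest still proud (value of joint each of stopper_short, stopper_middle above 0.012 m and value of joint stopper_tall below 0.009 m), for 0.2 s.
3. then the tallest bottle's stopper is home (value of joint each of stopper_short, stopper_middle, stopper_tall above 0.012 m), for 0.2 s.
At the end, for the whole second after the job is handed in: all three stoppers are within 2 mm of fully home; the bottles stand upright (within 0.08 rad), at rest and within 25 mm of where they stood; the beaker, dish and wash bottle stand within 20 mm of where they were (all of step 3 and distance of each of bottle_short, bottle_middle, bottle_tall from where it was at the start of the episode below 0.025 m and angle between each of bottle_short, bottle_middle, bottle_tall's own z axis and vertical below 0.08 rad and linear speed of each of bottle_short, bottle_middle, bottle_tall below 0.02 m/s and distance of each of beaker, dish, wash_bottle from where it was at the start of the episode below 0.02 m and angle between each of beaker, dish, wash_bottle's own z axis and vertical below 0.15 rad); the robot touches nothing.
It fails at once if a stopper was pressed out of order: the middle or tallest before the shortest was home, or the tallest before the middle ((not (value of joint stopper_short above 0.012 m) and value of joint any of stopper_middle, stopper_tall above 0.009 m) or (not (value of joint stopper_middle above 0.012 m) and value of joint stopper_tall above 0.009 m)).
It fails at once if a bottle was pressed harder than 30 N (contact force between any of the fingers, the arm and bottle_short above 30 N or contact force between any of the fingers, the arm and bottle_middle above 30 N or contact force between any of the fingers, the arm and bottle_tall above 30 N).
It fails at once if a bottle was lifted more than 10 mm, tipped, or shifted more than 30 mm (height (world z) of any of bottle_short, bottle_middle, bottle_tall above 0.01 m or angle between any of bottle_short, bottle_middle, bottle_tall's own z axis and vertical above 0.25 rad or distance of any of bottle_short, bottle_middle, bottle_tall from where it was at the start of the episode above 0.03 m).
It fails at once if a stopper was gripped: the grasp point between the fingers came down to the level of its head ((horizontal distance between the grasp point and stopper_short_top below 0.02 m and z of the grasp point in the frame of stopper_short_top below 0.003 m) or (horizontal distance between the grasp point and stopper_middle_top below 0.02 m and z of the grasp point in the frame of stopper_middle_top below 0.003 m) or (horizontal distance between the grasp point and stopper_tall_top below 0.02 m and z of the grasp point in the frame of stopper_tall_top below 0.003 m)).
It fails at once if the beaker, dish or wash bottle was moved more than 20 mm, lifted or tipped (distance of any of beaker, dish, wash_bottle from where it was at the start of the episode above 0.02 m or angle between any of beaker, dish, wash_bottle's own z axis and vertical above 0.3 rad).
It also fails if it takes over 58 s, if anything falls off the work surface, if the arm or the gripper's body presses on something with over 40 N, if the wrist force passes 120 N, or if a joint passes its speed limit or range.

ROBOT

A 7-joint arm with a two-finger parallel gripper is mounted at the origin on the work surface. World frame = base frame: x ahead of the robot, y to its left, z up, the work surface at z = 0. Lengths are in m, angles in rad, forces in N, time in s.
With the tool pointing down it reaches from about 0.4 to 0.85 m from the base axis. Payload 10.4 kg.
Tool frame: the origin (TCP) lies at the very end of the fingers, on their centre line; the grasp point (between the pads) lies 19 mm behind it; z points along the fingers, y is the direction in which the jaws open and shut (so a half turn about z gives the same grasp; the last joint's range is limited). The gripper opens to 85 mm and grips with 20 to 120 N. Pads are 22 mm wide; open, the fingers measure 114 mm over their backs; the gripper's body (76 mm by 85 mm) begins 54 mm behind the grasp point. The pads swing forward as they close: fully open they stand 13 mm farther back than shut.
Start: joints at [1.231, 0.332, -0.065, 1.46, 0.022, 1.35, -0.088], TCP at [0.195, -0.594, 0.231] pointing down, gripper open.
Joint ranges: [-2.6, 2.6], [-0.5, 2.12], [-1.47, 1.34], [0.16, 2.42], [-1.27, 4.41], [0.06, 2.06], [-2.6, 2.6]. Speed limits (rad/s): [2.22, 2.22, 2.79, 2.79, 3.14, 3.14, 3.14].

INTERFACE

Orientations are given as a unit quaternion [x, y, z, w].
In Python, from workcell import manip gives the robot as it stands.
- The arm moves only by the tool arm_command, never from a script. Its arguments are lists of equal length, an entry for each row: "slide": the shift along the tool's x, y, z in mm, a list of three; "turn": the turn about the tool's z in degrees; "grip": the closure, from 0 (fully open) to 1 (shut). In form: {"slide": [[tx, ty, tz], ...], "turn": [turn, ...], "grip": [grip, ...]}. A call has 1 to 10 rows; each row shifts and turns the commanded pose from where the row before left it, along the tool's axes as they then stand; what a row does not reach is not made up. A row lasts 1/12 s, in which the tool goes at most 41.7 mm and 7.16 degrees, less where a joint would pass 70% of its speed; a pose out of reach is approached as far as the arm can. A call with a gripper value outside its range is refused whole. The fingers move at their own pace and stop on an object; "newtons" is the grip in N (left out, the last holds). Time passes only in rows, so rows that do not move let the fingers close. It gives the time, the measured TCP pose, the force and the opening at its end, in the units of the state.
- manip.get_obs(): the state, without advancing time (a new reading comes with each control period).
- manip.camera(name): name is "side" or "top"; returns the picture (420x560x3 uint8, blue, green, red); there is no depth.
- manip.camera_info(name): a dict with "fx", "fy", "cx", "cy" (pixels), "rvec" (rotation vector, rad) and "tvec" (3), from world to camera coordinates, as OpenCV has them. Camera axes: x right, y down, z forward; pixel columns grow to the right and rows downward; lengths in m; the calibration is good to about 2 mm. A picture is of the moment at which its call begins. camera_info takes no time and is no camera call.
- manip.hand_in(): hands the job in, once; it reports no verdict.
Trained networks look in the newest picture that a camera, given by its name, has taken for a name from the list of things; names that differ only in an ending like _2 or _b are one class to them, and where a whole thing is asked for, a point or a joint stands for the part that bears it (a point fixed in the world has none). Each returns a list of dicts, best first, with "score" (0 to 1); they miss things now and then, are a little off and sometimes report something else, mostly with a low value. They report only what shows in the picture. A call takes as long as a camera call. They do not tell look-alikes from the thing itself.
- manip.cut_out(target, camera): "pixels" (420x560 bool, what is visible of it).
- manip.tip_of(target, camera): "xyz" ([x, y, z] in m, in the coordinates of the camera as it stood for that picture, good to about 4 mm: a listed point, or the origin of a listed thing).
The state is a dict: "clock": time; "joint_pos": joint angles; "joint_velocities": joint speeds; "tau": joint torques, N m; "position": TCP position; "ee_rot": TCP orientation; "ft_force": force on the tool from outside, world axes, zero at the start; "torque": the same for the moment, N m; "grip_width": opening from 0.0 (shut) to 1.0 (fully open).
Only numpy, scipy, OpenCV 4.12 (cv2) and the standard library are available. Lean on these libraries where they do the work, as an engineer would, in place of code of your own. Each camera call takes 0.05 s, during which the arm holds its last target.

## Working session

There is one attempt and no reset: what is moved stays moved. The work goes in short steps, Python scripts to look and compute and a tool call to move; the robot and the scene stay as the last step left them, time stands still between calls to the robot, and variables do not carry over. Pictures are saved under pics/ and viewed, and the job is handed in when it is done.

Besides the shell and the picture viewer there is one more tool, called after ">>>" in YAML: its name, and indented under it one key for each argument. arm_command: Moves the arm, as the interface text tells. Its arguments: {"type":"object","properties":{"slide":{"type":"array","items":{"type":"array","items":{"type":"number"}}},"turn":{"type":"array","items":{"type":"number"}},"grip":{"type":"array","items":{"type":"number"}},"newtons":{"type":"number"}},"required":["slide","turn","grip"]}

```bash
mkdir -p pics; python3 - <<'E'
from workcell import manip
import cv2
o=manip.get_obs(); print({k:o[k] for k in('clock','position','ee_rot','ft_force','grip_width')})
for c in('side','top'):
    cv2.imwrite(f'pics/{c}0.png',manip.camera(c)); print(c,manip.camera_info(c))
E
```

```text
{'clock': 0.0, 'position': array([ 0.19459786, -0.59353874,  0.23053373]), 'ee_rot': array([ 9.87474102e-01,  1.57779654e-01, -1.44252297e-04, -6.77395725e-04]), 'ft_force': array([ 0.09463744,  0.00438382, -0.61028552]), 'grip_width': 1.0030897375295051}
side {'fx': 434.01908215810886, 'fy': 434.01908215810886, 'cx': 280.28902764983707, 'cy': 210.66841191411513, 'rvec': array([ 2.3753441 , -0.76772887,  0.25861418]), 'tvec': array([-0.50806802,  0.3276309 ,  0.78861147])}
top {'fx': 534.3710097396774, 'fy': 534.3710097396774, 'cx': 272.219838517532, 'cy': 207.43477331727462, 'rvec': array([ 2.10997848, -2.13150502,  0.19715173]), 'tvec': array([-0.03870811,  0.62326282,  1.13466635])}
```

View pics/side0.png

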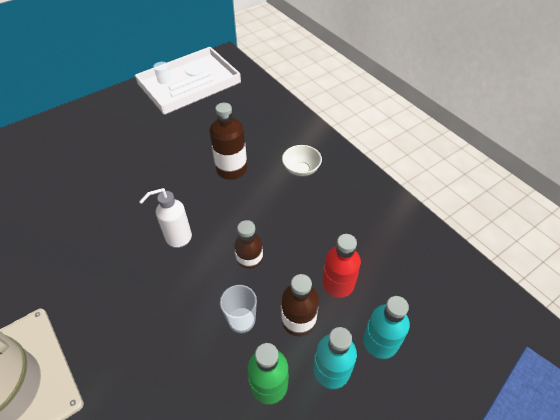

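View pics/top0.png

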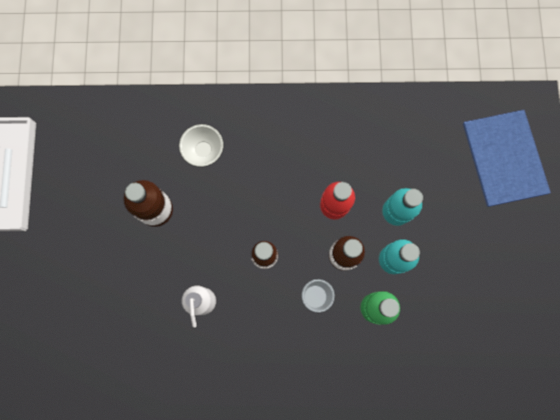

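```bash
cat > h.py <<'E'
from workcell import manip
import cv2,numpy as np
def toworld(p,c):
    i=manip.camera_info(c);R=cv2.Rodrigues(i['rvec'])[0];return R.T@(np.array(p)-i['tvec'])
def proj(P,c):
    i=manip.camera_info(c);K=np.array([[i['fx'],0,i['cx']],[0,i['fy'],i['cy']],[0,0,1]])
    return cv2.projectPoints(np.array(P,float).reshape(-1,1,3),i['rvec'],i['tvec'],K,None)[0][:,0]
def atz(uv,z,c):
    i=manip.camera_info(c);R=cv2.Rodrigues(i['rvec'])[0]
    d=R.T@np.array([(uv[0]-i['cx'])/i['fx'],(uv[1]-i['cy'])/i['fy'],1]);o=-R.T@i['tvec']
    return o+d*(z-o[2])/d[2]
E
python3 - <<'E'
from h import *
np.set_printoptions(precision=4,suppress=True)
for n in('stopper_short_top','stopper_middle_top','stopper_tall_top','beaker','dish','wash_bottle'):
  for c in('top','side'):
    for r in manip.tip_of(n,c)[:4]:
        w=toworld(r['xyz'],c); print(n,c,round(r['score'],2),w,proj(w,c)[0].round())
print(manip.get_obs()['clock'])
E
```

```text
stopper_short_top top 0.52 [ 0.5213 -0.0274  0.1126] [264. 250.]
stopper_short_top side 0.72 [ 0.5218 -0.0238  0.116 ] [245. 226.]
stopper_middle_top top 0.79 [ 0.6373 -0.1868  0.1596] [341. 191.]
stopper_middle_top top 0.61 [ 0.3963 -0.2775  0.1599] [391. 310.]
stopper_middle_top top 0.56 [ 0.6235 -0.3332  0.1577] [412. 197.]
stopper_middle_top top 0.5 [ 0.5123 -0.3208  0.1606] [410. 251.]
stopper_middle_top side 0.75 [ 0.402  -0.2749  0.1619] [266. 352.]
stopper_middle_top side 0.66 [ 0.6262 -0.3388  0.1583] [400. 305.]
stopper_middle_top side 0.66 [ 0.4278 -0.1371  0.0048] [240. 318.]
stopper_middle_top side 0.64 [ 0.6369 -0.1899  0.1602] [345. 241.]
stopper_tall_top top 0.59 [0.6311 0.2271 0.1957] [135. 192.]
stopper_tall_top side 0.6 [0.6294 0.2285 0.2031] [221. 106.]
beaker top 0.66 [ 0.4277 -0.1386 -0.0028] [314. 296.]
beaker side 0.79 [ 0.4284 -0.14    0.0019] [241. 319.]
dish top 0.85 [ 0.7769  0.1212 -0.0048] [203. 150.]
dish side 0.55 [ 0.7792  0.1169 -0.0019] [302. 170.]
wash_bottle top 0.87 [0.4193 0.1141 0.0004] [203. 301.]
wash_bottle side 0.97 [0.4232 0.1187 0.0011] [179. 235.]
0.7
```

The amber bottles are at about (264,250) for the short one, (353,248) for the middle and (135,192) for the tall, in the top view. The network confuses the middle one with its coloured look-alikes. I'll triangulate the stopper discs next.

```bash
python3 - <<'E'
from h import *
from scipy.optimize import least_squares
np.set_printoptions(precision=4,suppress=True)
im={c:cv2.imread(f'pics/{c}0.png') for c in('top','side')}
P={'short':((264,250),(246,229)),'middle':((353,248),(301,284)),'tall':((135,192),(224,110))}
for n,(t,s) in P.items():
  cs={}
  for c,(u,v) in zip(('top','side'),(t,s)):
    print(n,c,im[c][v,u])
    r=15;crop=im[c][v-r:v+r,u-r:u+r]
    crop=cv2.resize(crop,(400,400),interpolation=cv2.INTER_CUBIC); cs[c]=crop
  cv2.imwrite(f'pics/crop_{n}.png',np.hstack([cs['top'],cs['side']]))
cv2.imwrite('pics/crops.png',cv2.resize(np.vstack([cv2.imread(f'pics/crop_{n}.png') for n in P]),(400,600)))
for c in('top','side'):
  for r in manip.tip_of('stopper_middle_top',c):
    w=toworld(r['xyz'],c); print(c,round(r['score'],2),w,proj(w,c)[0].round())
E
```

```text
short top [183 189 183]
short side [183 189 183]
middle top [182 188 182]
middle side [191 198 191]
tall top [179 185 179]
tall side [189 197 189]
top 0.79 [ 0.6373 -0.1868  0.1596] [341. 191.]
top 0.61 [ 0.3963 -0.2775  0.1599] [391. 310.]
top 0.56 [ 0.6235 -0.3332  0.1577] [412. 197.]
top 0.5 [ 0.5123 -0.3208  0.1606] [410. 251.]
side 0.75 [ 0.402  -0.2749  0.1619] [266. 352.]
side 0.66 [ 0.6262 -0.3388  0.1583] [400. 305.]
side 0.66 [ 0.4278 -0.1371  0.0048] [240. 318.]
side 0.64 [ 0.6369 -0.1899  0.1602] [345. 241.]
side 0.63 [ 0.519  -0.2054  0.157 ] [299. 282.]
side 0.61 [ 0.5088 -0.3208  0.1594] [338. 337.]
```

View pics/crops.png

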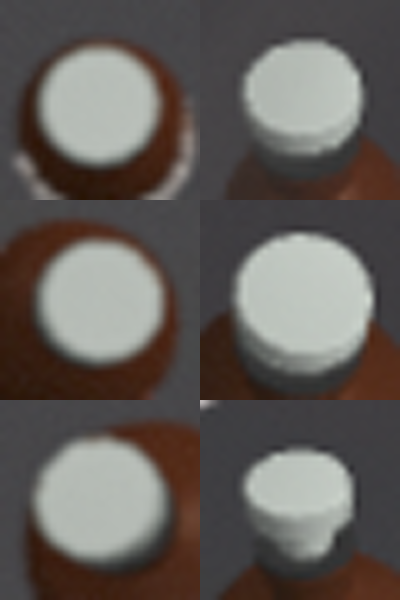

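```bash
python3 - <<'E'
from h import *
np.set_printoptions(precision=4,suppress=True)
im={c:cv2.imread(f'pics/{c}0.png') for c in('top','side')}
P={'short':((264,250),(246,229),.117),'middle':((353,248),(301,284),.157),'tall':((135,192),(224,110),.197)}
# side disc top centres read from crops (display 6.667 px per px)
S={'short':(103,88),'middle':(103,93),'tall':(98,82)}
for n,(t,s,z) in P.items():
    g=im['top'][:,:,1]; m=((g>135)).astype(np.uint8); k,l,st,ce=cv2.connectedComponentsWithStats(m)
    j=l[t[1],t[0]]; a=ce[j]; 
    u=(s[0]-15+S[n][0]/6.667-.5, s[1]-15+S[n][1]/6.667-.5)
    A=atz(a,z,'top');B=atz(u,z,'side')
    print(n,st[j],a,u,A,B)
    Ps=[]
    for c in('top','side'):
        i=manip.camera_info(c);R=cv2.Rodrigues(i['rvec'])[0];K=np.array([[i['fx'],0,i['cx']],[0,i['fy'],i['cy']],[0,0,1]]);Ps.append(K@np.c_[R,i['tvec']])
    X=cv2.triangulatePoints(Ps[0],Ps[1],np.array(a).reshape(2,1),np.array(u).reshape(2,1));print(' tri',(X[:3]/X[3]).T)
E
```

```text
short [255 242  18  17 224] [263.4241 250.2411] (245.94922753862306, 226.69934003299835) [ 0.5208 -0.0259  0.117 ] [ 0.5218 -0.0279  0.117 ]
 tri [[ 0.5217 -0.0261  0.1147]]
middle [344 240  18  17 243] [352.6955 247.7202] (300.94922753862306, 282.44930253487325) [ 0.5197 -0.2067  0.157 ] [ 0.5204 -0.2086  0.157 ]
 tri [[ 0.5205 -0.2073  0.1546]]
tall [126 183  18  18 250] [134.38  191.308] (223.19926503674816, 106.79938503074847) [0.6319 0.2278 0.197 ] [0.6342 0.2296 0.197 ]
 tri [[0.6319 0.227  0.1995]]
```

>>> arm_command:
  slide:
    - [0, 0, -20]
    - [0, 0, -20]
    - [0, 0, -20]
    - [0, 0, -10]
    - [0, 0, 0]
  turn: [6, 6, 6.2, 0, 0]
  grip: [1, 1, 1, 1, 1]
  newtons: 20

```text
clock: 1.22
position: [0.1951, -0.5947, 0.3039]
ee_rot: [1.0, 0.001, 0.001, 0.002]
ft_force: [0.6, -0.2, 0.4]
grip_width: 0.3
```

>>> arm_command:
  slide:
    - [16.3, -28.4, 0]
    - [16.3, -28.4, 0]
    - [16.3, -28.4, 0]
    - [16.3, -28.4, 0]
    - [16.3, -28.4, 0]
    - [16.3, -28.4, 0]
    - [16.3, -28.4, 0]
    - [16.3, -28.4, 0]
    - [16.3, -28.4, 0]
    - [16.3, -28.4, 0]
  turn: [0, 0, 0, 0, 0, 0, 0, 0, 0, 0]
  grip: [1, 1, 1, 1, 1, 1, 1, 1, 1, 1]

```text
clock: 2.05
position: [0.3581, -0.3083, 0.3]
ee_rot: [1.0, 0.002, -0.001, -0.0]
ft_force: [0.8, 0.0, 0.1]
grip_width: 0.001
```

>>> arm_command:
  slide:
    - [16.3, -28.4, 0]
    - [16.3, -28.4, 0]
    - [16.3, -28.4, 0]
    - [16.3, -28.4, 0]
    - [16.3, -28.4, 0]
    - [16.3, -28.4, 0]
    - [16.3, -28.4, 0]
    - [16.3, -28.4, 0]
    - [16.3, -28.4, 0]
    - [0, 0, 0]
  turn: [0, 0, 0, 0, 0, 0, 0, 0, 0, 0]
  grip: [1, 1, 1, 1, 1, 1, 1, 1, 1, 1]

```text
clock: 2.88
position: [0.5063, -0.0478, 0.3]
ee_rot: [1.0, 0.006, -0.0, -0.001]
ft_force: [-0.5, 1.3, 0.0]
grip_width: -0.0
```

>>> arm_command:
  slide:
    - [14.7, -21.3, 0]
    - [0, 0, 30]
    - [0, 0, 30]
    - [0, 0, 30]
    - [0, 0, 30]
    - [0, 0, 20]
    - [0, 0, 0]
    - [0, 0, 0]
  turn: [-0.6, 0, 0, 0, 0, 0, 0, 0]
  grip: [1, 1, 1, 1, 1, 1, 1, 1]

```text
clock: 3.55
position: [0.5187, -0.0332, 0.1603]
ee_rot: [1.0, 0.006, -0.001, -0.0]
ft_force: [-0.0, 0.3, 1.1]
grip_width: -0.001
```

```bash
python3 - <<'E'
from h import *
o=manip.get_obs();print(o['position'],o['ft_force'])
a=manip.camera('side');b=manip.camera('top')
z=lambda a,u,v,r=45:cv2.resize(a[v-r:v+r,u-r:u+r],(400,400),interpolation=cv2.INTER_CUBIC)
cv2.imwrite('pics/s1.png',np.hstack([z(a,246,215),z(b,264,245)]))
E
```

```text
[ 0.51867552 -0.03316551  0.16031521] [-0.04191073  0.33011407  1.10973998]
```

View pics/s1.png

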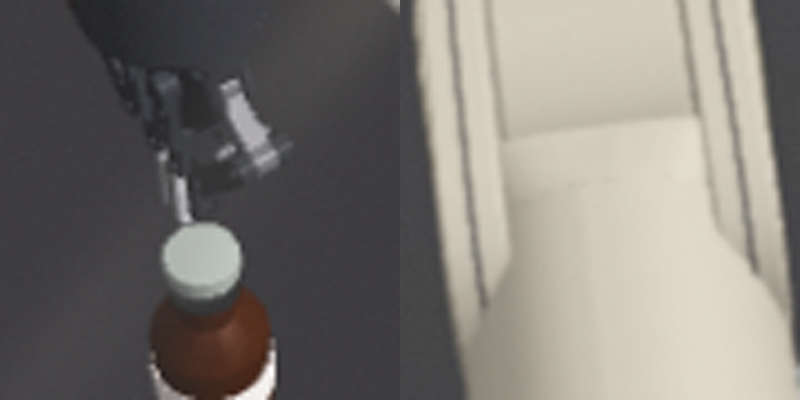

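>>> arm_command:
  slide:
    - [2.3, -6.7, 0]
    - [0, 0, 12]
    - [0, 0, 12]
    - [0, 0, 8]
    - [0, 0, 0]
    - [0, 0, 0]
  turn: [0, 0, 0, 0, 0, 0]
  grip: [1, 1, 1, 1, 1, 1]

```text
clock: 4.15
position: [0.5213, -0.0266, 0.1285]
ee_rot: [1.0, 0.005, -0.001, -0.0]
ft_force: [-0.8, 1.3, 0.4]
grip_width: -0.003
```

```bash
python3 - <<'E'
from h import *
o=manip.get_obs();print(o['position'],o['ft_force'],proj(o['position'],'side'))
a=manip.camera('side')
z=lambda a,u,v,r=30:cv2.resize(a[v-r:v+r,u-r:u+r],(500,500),interpolation=cv2.INTER_CUBIC)
cv2.imwrite('pics/s2.png',z(a,246,215))
E
```

```text
[ 0.52130772 -0.02662669  0.1284836 ] [-0.8204844   1.33188981  0.35876551] [[245.00022528 223.01743078]]
```

View pics/s2.png

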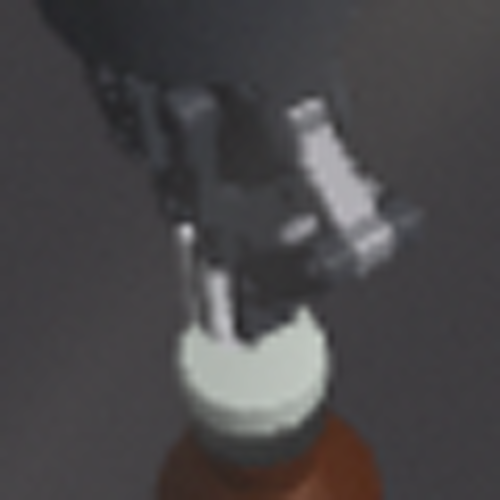

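The tip is centred over the short stopper: it shows near side pixel (245,225), and the stopper centre is at (246,227). Now I'll descend slowly.

>>> arm_command:
  slide:
    - [0, 0, 3]
    - [0, 0, 3]
    - [0, 0, 3]
    - [0, 0, 1]
    - [0, 0, 1]
    - [0, 0, 1]
    - [0, 0, 1]
    - [0, 0, 1]
    - [0, 0, 1]
    - [0, 0, 0]
  turn: [0, 0, 0, 0, 0, 0, 0, 0, 0, 0]
  grip: [1, 1, 1, 1, 1, 1, 1, 1, 1, 1]

```text
clock: 5.03
position: [0.5219, -0.0266, 0.1144]
ee_rot: [1.0, 0.005, 0.0, 0.0]
ft_force: [-0.2, 0.2, 2.2]
grip_width: -0.001
```

>>> arm_command:
  slide:
    - [0, 0, 1]
    - [0, 0, 1]
    - [0, 0, 1]
    - [0, 0, 1]
    - [0, 0, 1]
    - [0, 0, 1]
    - [0, 0, 1]
    - [0, 0, 0]
    - [0, 0, 0]
  turn: [0, 0, 0, 0, 0, 0, 0, 0, 0]
  grip: [1, 1, 1, 1, 1, 1, 1, 1, 1]

```text
clock: 5.78
position: [0.5219, -0.0265, 0.1072]
ee_rot: [1.0, 0.005, 0.0, 0.0]
ft_force: [0.4, -0.4, 1.8]
grip_width: -0.001
```

>>> arm_command:
  slide:
    - [0, 0, 1]
    - [0, 0, 0.6]
    - [0, 0, 0.5]
    - [0, 0, 0]
    - [0, 0, 0]
  turn: [0, 0, 0, 0, 0]
  grip: [1, 1, 1, 1, 1]

```text
clock: 6.2
position: [0.5219, -0.0266, 0.1052]
ee_rot: [1.0, 0.005, 0.0, 0.0]
ft_force: [-0.3, -0.1, 1.8]
grip_width: -0.003
```

>>> arm_command:
  slide:
    - [0, 0, 0.5]
    - [0, 0, 0.4]
    - [0, 0, 0]
    - [0, 0, 0]
  turn: [0, 0, 0, 0]
  grip: [1, 1, 1, 1]

```text
clock: 6.53
position: [0.5219, -0.0266, 0.1045]
ee_rot: [1.0, 0.005, 0.0, 0.0]
ft_force: [-0.8, -0.2, 4.5]
grip_width: -0.003
```

```bash
python3 - <<'E'
from h import *
for k in range(3):
  a=manip.camera('side');o=manip.get_obs();print(o['position'],o['ft_force'])
z=lambda a,u,v,r=30:cv2.resize(a[v-r:v+r,u-r:u+r],(500,500),interpolation=cv2.INTER_CUBIC)
cv2.imwrite('pics/s3.png',z(a,246,225))
E
```

```text
[ 0.5219178  -0.02656359  0.10446494] [-0.69874309 -0.6343546   5.70246379]
[ 0.52191386 -0.02657622  0.10444508] [-0.46903448 -0.17280753  5.75015068]
[ 0.5219211  -0.02658316  0.10444383] [-0.59152268 -1.09715392  4.63946377]
```

View pics/s3.png

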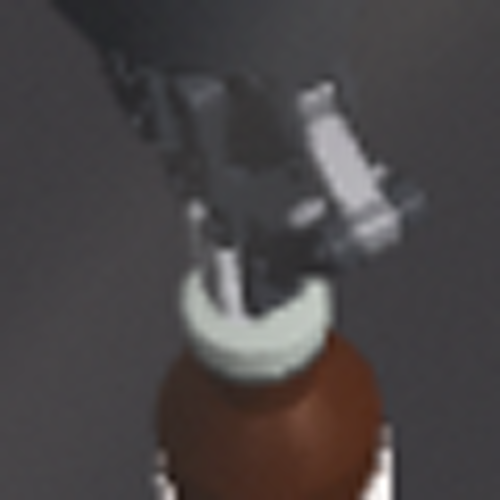

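The force rises as the head bears on the ring at z≈0.1045. One more small push, then retract and go to the middle bottle.

>>> arm_command:
  slide:
    - [0, 0, 0.5]
    - [0, 0, 0]
    - [0, 0, 0]
    - [0, 0, 0]
  turn: [0, 0, 0, 0]
  grip: [1, 1, 1, 1]

```text
clock: 7.02
position: [0.5219, -0.0266, 0.1041]
ee_rot: [1.0, 0.005, 0.0, 0.0]
ft_force: [-1.4, 0.2, 7.3]
grip_width: 0.0
```

>>> arm_command:
  slide:
    - [0, 0, -5]
    - [0, 0, -15]
    - [0, 0, -25]
    - [0, 0, -25]
    - [0, 0, -25]
    - [0, 0, 0]
    - [0, 0, 0]
  turn: [0, 0, 0, 0, 0, 0, 0]
  grip: [1, 1, 1, 1, 1, 1, 1]

```text
clock: 7.6
position: [0.5223, -0.0266, 0.1998]
ee_rot: [1.0, 0.005, 0.001, 0.0]
ft_force: [-0.1, -0.6, -1.0]
grip_width: -0.004
```

>>> arm_command:
  slide:
    - [0, 20, 0]
    - [0, 25, 0]
    - [0, 25, 0]
    - [0, 25, 0]
    - [0, 25, 0]
    - [0, 25, 0]
    - [0, 20, 0]
    - [0, 15, 0]
    - [0, 0, 0]
    - [0, 0, 0]
  turn: [0, 0, 0, 0, 0, 0, 0, 0, 0, 0]
  grip: [1, 1, 1, 1, 1, 1, 1, 1, 1, 1]

```text
clock: 8.43
position: [0.5231, -0.2065, 0.1978]
ee_rot: [1.0, 0.004, -0.001, -0.001]
ft_force: [-0.0, 0.4, -0.4]
grip_width: -0.003
```

```bash
python3 - <<'E'
from h import *
a=manip.camera('side');b=manip.camera('top')
o=manip.get_obs();print(o['clock'],o['position'],o['ft_force'],o['ee_rot'])
z=lambda a,u,v,r=35:cv2.resize(a[v-r:v+r,u-r:u+r],(400,400),interpolation=cv2.INTER_CUBIC)
cv2.imwrite('pics/s4.png',np.hstack([z(a,246,235),z(a,301,275)]))
E
```

```text
8.5333 [ 0.5236364  -0.20502019  0.19838032] [ 0.51073089 -0.73434823  0.00162327] [ 9.99983939e-01  5.64542414e-03 -2.65817145e-04 -4.23630965e-04]
```

View pics/s4.png

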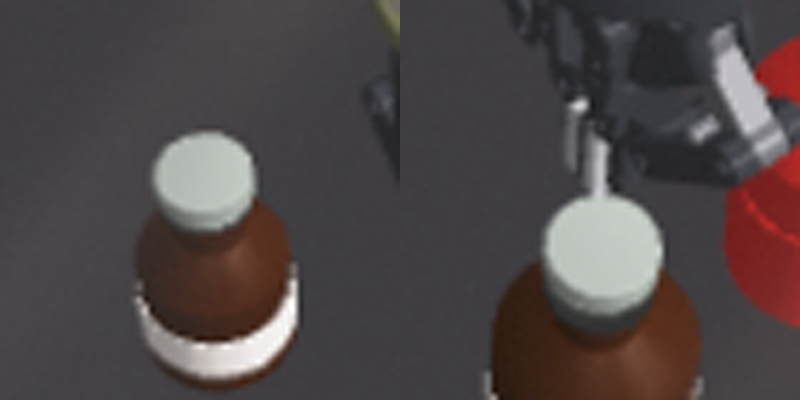

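The short stopper now sits on its ring with the neck gap closed, and the middle one is still proud. Pressing the middle.

>>> arm_command:
  slide:
    - [-3, 2, 0]
    - [0, 0, 10]
    - [0, 0, 10]
    - [0, 0, 10]
    - [0, 0, 5]
    - [0, 0, 0]
    - [0, 0, 0]
  turn: [0, 0, 0, 0, 0, 0, 0]
  grip: [1, 1, 1, 1, 1, 1, 1]

```text
clock: 9.12
position: [0.5204, -0.2084, 0.1633]
ee_rot: [1.0, 0.005, -0.0, -0.0]
ft_force: [0.8, 0.4, 0.3]
grip_width: 0.001
```

>>> arm_command:
  slide:
    - [0, 0, 1]
    - [0, 0, 1]
    - [0, 0, 1]
    - [0, 0, 1]
    - [0, 0, 1]
    - [0, 0, 1]
    - [0, 0, 1]
    - [0, 0, 1]
    - [0, 0, 0]
    - [0, 0, 0]
  turn: [0, 0, 0, 0, 0, 0, 0, 0, 0, 0]
  grip: [1, 1, 1, 1, 1, 1, 1, 1, 1, 1]

```text
clock: 9.95
position: [0.5206, -0.2086, 0.1559]
ee_rot: [1.0, 0.005, 0.0, 0.0]
ft_force: [1.0, -1.0, 0.6]
grip_width: -0.0
```

>>> arm_command:
  slide:
    - [0, 0, 1]
    - [0, 0, 1]
    - [0, 0, 1]
    - [0, 0, 1]
    - [0, 0, 1]
    - [0, 0, 1]
    - [0, 0, 1]
    - [0, 0, 1]
    - [0, 0, 0]
    - [0, 0, 0]
  turn: [0, 0, 0, 0, 0, 0, 0, 0, 0, 0]
  grip: [1, 1, 1, 1, 1, 1, 1, 1, 1, 1]

```text
clock: 10.78
position: [0.5206, -0.2086, 0.1477]
ee_rot: [1.0, 0.005, 0.0, 0.0]
ft_force: [-0.9, -0.6, 1.9]
grip_width: -0.003
```

>>> arm_command:
  slide:
    - [0, 0, 1]
    - [0, 0, 0.8]
    - [0, 0, 0.8]
    - [0, 0, 0]
    - [0, 0, 0]
    - [0, 0, 0]
  turn: [0, 0, 0, 0, 0, 0]
  grip: [1, 1, 1, 1, 1, 1]

```text
clock: 11.28
position: [0.5206, -0.2086, 0.1452]
ee_rot: [1.0, 0.005, 0.0, 0.0]
ft_force: [0.3, -0.9, 2.0]
grip_width: -0.001
```

>>> arm_command:
  slide:
    - [0, 0, 0.5]
    - [0, 0, 0.5]
    - [0, 0, 0]
    - [0, 0, 0]
    - [0, 0, 0]
  turn: [0, 0, 0, 0, 0]
  grip: [1, 1, 1, 1, 1]

```text
clock: 11.7
position: [0.5207, -0.2086, 0.1445]
ee_rot: [1.0, 0.005, 0.0, 0.0]
ft_force: [-1.1, 1.0, 4.2]
grip_width: -0.001
```

>>> arm_command:
  slide:
    - [0, 0, 0.4]
    - [0, 0, 0]
    - [0, 0, 0]
    - [0, 0, 0]
  turn: [0, 0, 0, 0]
  grip: [1, 1, 1, 1]

```text
clock: 12.03
position: [0.5207, -0.2086, 0.1442]
ee_rot: [1.0, 0.005, 0.0, 0.0]
ft_force: [-1.6, 0.7, 6.6]
grip_width: 0.002
```

Home on the ring here too, with the force rising to 6.6 N. Lifting and going to the tall bottle.

>>> arm_command:
  slide:
    - [0, 0, -5]
    - [0, 0, -20]
    - [0, 0, -30]
    - [0, 0, -35]
    - [0, 0, -35]
    - [0, 0, 0]
    - [0, 0, 0]
  turn: [0, 0, 0, 0, 0, 0, 0]
  grip: [1, 1, 1, 1, 1, 1, 1]

```text
clock: 12.62
position: [0.5214, -0.2087, 0.2707]
ee_rot: [1.0, 0.005, 0.002, 0.001]
ft_force: [0.7, 0.5, -0.5]
grip_width: 0.002
```

```bash
python3 - <<'E'
from h import *
a=manip.camera('side')
z=lambda a,u,v,r=40:cv2.resize(a[v-r:v+r,u-r:u+r],(400,400),interpolation=cv2.INTER_CUBIC)
cv2.imwrite('pics/s5.png',np.hstack([z(a,300,295),z(a,225,130)]))
E
```

```text
(no output)
```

View pics/s5.png

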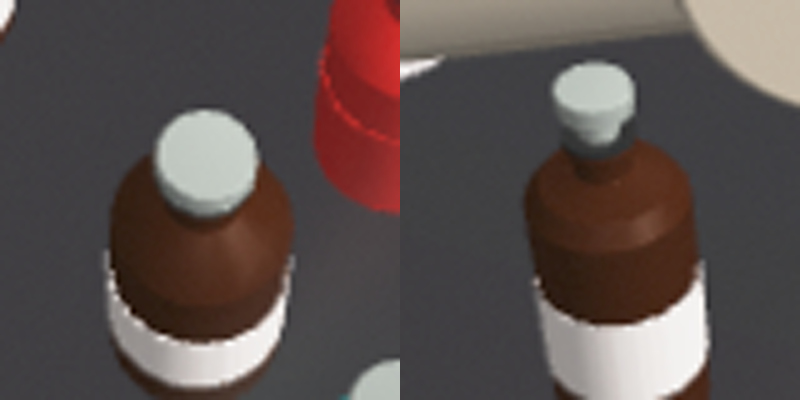

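>>> arm_command:
  slide:
    - [7.4, -29, 0]
    - [7.4, -29, 0]
    - [7.4, -29, 0]
    - [7.4, -29, 0]
    - [7.4, -29, 0]
    - [7.4, -29, 0]
    - [7.4, -29, 0]
    - [7.4, -29, 0]
    - [7.4, -29, 0]
    - [7.4, -29, 0]
  turn: [0, 0, 0, 0, 0, 0, 0, 0, 0, 0]
  grip: [1, 1, 1, 1, 1, 1, 1, 1, 1, 1]

```text
clock: 13.5
position: [0.5912, 0.0833, 0.267]
ee_rot: [1.0, 0.005, -0.001, 0.0]
ft_force: [0.4, -0.6, 0.8]
grip_width: -0.001
```

>>> arm_command:
  slide:
    - [7.4, -29, 0]
    - [7.4, -29, 0]
    - [7.4, -29, 0]
    - [7.4, -29, 0]
    - [7, -22, 0]
    - [0, 0, 0]
    - [0, 0, 0]
    - [0, 0, 0]
  turn: [0, 0, 0, 0, 0, 0, 0, 0]
  grip: [1, 1, 1, 1, 1, 1, 1, 1]

```text
clock: 14.17
position: [0.6268, 0.2196, 0.2673]
ee_rot: [1.0, 0.005, -0.001, 0.001]
ft_force: [-0.0, -0.3, 0.0]
grip_width: 0.001
```

>>> arm_command:
  slide:
    - [5.5, -8, 0]
    - [0, 0, 15]
    - [0, 0, 15]
    - [0, 0, 15]
    - [0, 0, 10]
    - [0, 0, 0]
    - [0, 0, 0]
    - [0, 0, 0]
  turn: [0, 0, 0, 0, 0, 0, 0, 0]
  grip: [1, 1, 1, 1, 1, 1, 1, 1]

```text
clock: 14.83
position: [0.633, 0.2285, 0.2148]
ee_rot: [1.0, 0.005, 0.001, -0.0]
ft_force: [-0.5, -1.0, 0.9]
grip_width: -0.002
```

```bash
python3 - <<'E'
from h import *
a=manip.camera('side');o=manip.get_obs();print(o['position'])
z=lambda a,u,v,r=35:cv2.resize(a[v-r:v+r,u-r:u+r],(400,400),interpolation=cv2.INTER_CUBIC)
cv2.imwrite('pics/s6.png',z(a,225,110))
E
```

```text
[0.63295417 0.22868746 0.21500558]
```

View pics/s6.png

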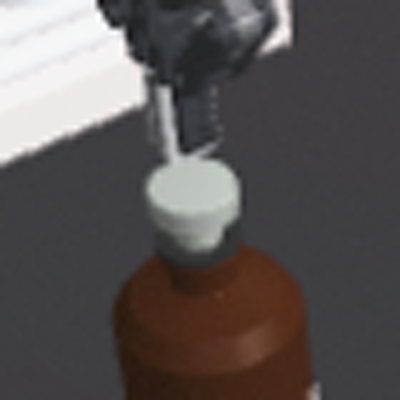

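The middle stopper is seated. The fingertips are centred above the tall stopper, at about side px (225,109). Pressing it.

>>> arm_command:
  slide:
    - [0, 0, 4]
    - [0, 0, 4]
    - [0, 0, 3]
    - [0, 0, 1]
    - [0, 0, 1]
    - [0, 0, 1]
    - [0, 0, 1]
    - [0, 0, 1]
    - [0, 0, 1]
    - [0, 0, 0]
  turn: [0, 0, 0, 0, 0, 0, 0, 0, 0, 0]
  grip: [1, 1, 1, 1, 1, 1, 1, 1, 1, 1]

```text
clock: 15.72
position: [0.6326, 0.2285, 0.197]
ee_rot: [1.0, 0.005, 0.0, 0.0]
ft_force: [-0.6, -0.1, 1.7]
grip_width: -0.002
```

>>> arm_command:
  slide:
    - [0, 0, 1]
    - [0, 0, 1]
    - [0, 0, 1]
    - [0, 0, 1]
    - [0, 0, 1]
    - [0, 0, 1]
    - [0, 0, 1]
    - [0, 0, 1]
    - [0, 0, 1]
    - [0, 0, 0]
  turn: [0, 0, 0, 0, 0, 0, 0, 0, 0, 0]
  grip: [1, 1, 1, 1, 1, 1, 1, 1, 1, 1]

```text
clock: 16.55
position: [0.6325, 0.2285, 0.1876]
ee_rot: [1.0, 0.005, 0.0, -0.0]
ft_force: [0.8, 0.4, 2.5]
grip_width: -0.001
```

>>> arm_command:
  slide:
    - [0, 0, 1]
    - [0, 0, 0.8]
    - [0, 0, 0.8]
    - [0, 0, 0]
    - [0, 0, 0]
    - [0, 0, 0]
  turn: [0, 0, 0, 0, 0, 0]
  grip: [1, 1, 1, 1, 1, 1]

```text
clock: 17.05
position: [0.6325, 0.2285, 0.1851]
ee_rot: [1.0, 0.005, 0.0, 0.0]
ft_force: [0.9, 1.0, 2.4]
grip_width: 0.003
```

>>> arm_command:
  slide:
    - [0, 0, 0.5]
    - [0, 0, 0.4]
    - [0, 0, 0]
    - [0, 0, 0]
    - [0, 0, 0]
  turn: [0, 0, 0, 0, 0]
  grip: [1, 1, 1, 1, 1]

```text
clock: 17.47
position: [0.6326, 0.2285, 0.1846]
ee_rot: [1.0, 0.005, 0.0, 0.0]
ft_force: [0.2, 0.2, 5.6]
grip_width: -0.002
```

>>> arm_command:
  slide:
    - [0, 0, 0.4]
    - [0, 0, 0]
    - [0, 0, 0]
    - [0, 0, 0]
  turn: [0, 0, 0, 0]
  grip: [1, 1, 1, 1]

```text
clock: 17.8
position: [0.6326, 0.2286, 0.1843]
ee_rot: [1.0, 0.005, 0.0, -0.0]
ft_force: [-0.5, -0.2, 6.1]
grip_width: -0.0
```

>>> arm_command:
  slide:
    - [0, 0, -5]
    - [0, 0, -20]
    - [0, 0, -30]
    - [0, 0, -35]
    - [0, 0, -30]
    - [0, 0, 0]
    - [0, 0, 0]
    - [0, 0, 0]
  turn: [0, 0, 0, 0, 0, 0, 0, 0]
  grip: [1, 1, 1, 1, 1, 1, 1, 1]

```text
clock: 18.47
position: [0.6322, 0.2283, 0.3029]
ee_rot: [1.0, 0.005, -0.001, 0.0]
ft_force: [0.1, -0.0, 0.1]
grip_width: -0.0
```

```bash
python3 - <<'E'
from h import *
a=manip.camera('side');o=manip.get_obs();print(o['clock'],o['position'],o['ft_force'])
cv2.imwrite('pics/s7.png',cv2.resize(a,(800,600)))
manip.camera('top')
for n in('stopper_short_top','stopper_tall_top','stopper_middle_top','beaker','dish','wash_bottle'):
    for r in manip.tip_of(n,'side')[:6]: print(n,round(r['score'],2),toworld(r['xyz'],'side').round(3))
E
```

```text
18.5167 [0.63210696 0.2281347  0.30232651] [-0.33141175 -0.08038152  0.86677208]
stopper_short_top 0.76 [ 0.523 -0.029  0.106]
stopper_tall_top 0.65 [0.633 0.228 0.188]
stopper_middle_top 0.78 [ 0.407 -0.275  0.158]
stopper_middle_top 0.75 [ 0.518 -0.21   0.147]
stopper_middle_top 0.6 [ 0.51  -0.324  0.158]
stopper_middle_top 0.56 [ 0.778  0.116 -0.   ]
stopper_middle_top 0.55 [ 0.639 -0.192  0.159]
beaker 0.92 [ 0.427 -0.141  0.002]
dish 0.58 [0.778 0.115 0.001]
wash_bottle 0.74 [0.421 0.119 0.001]
```

View pics/s7.png

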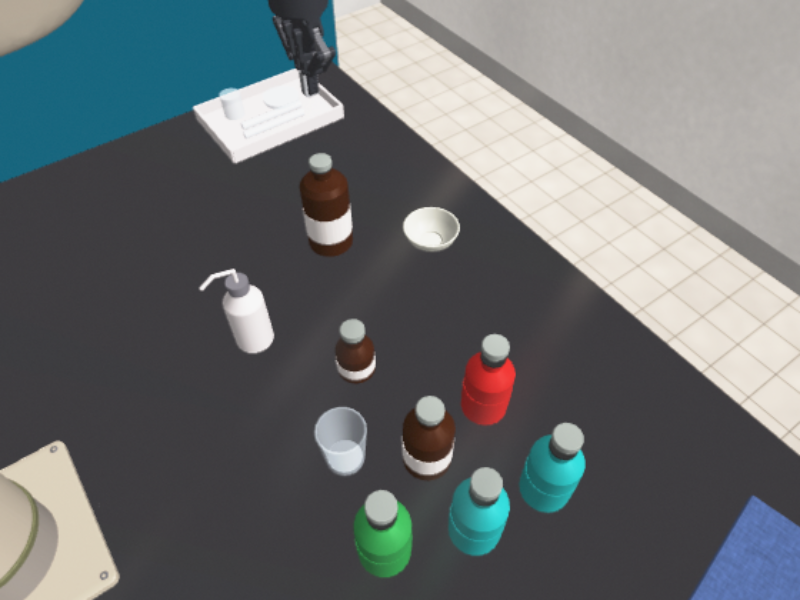

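All three stoppers are seated: their tops measure about 0.106, 0.147 and 0.188 m. The bottles and bystanders are in place and the gripper is clear at z≈0.30. Handing in.

```bash
python3 -c "
from workcell import manip
print(manip.hand_in())"
```

```text
the job is handed in; nothing more can be done
None
```

I pressed the short, middle and tall stoppers home in that order, using the shut fingertips from straight above. I handed the job in at about 18.6 s on the clock, well inside the 58 s limit.

- **Seating:** each press ended with the force rising as the head bore on its sealing ring. The TCP stopped at z ≈ 0.104, 0.144 and 0.184 m, about 1 mm below the nominal home heights, and the highest force I read was 7.3 N.
- **Final picture:** the network put the stopper tops at 0.106, 0.147 and 0.188 m. The tall one reads 3 mm above home, which is within the network's 4 mm error and is contradicted by the press depth and force.
- **Surroundings:** all bottles stand upright where they were, and the beaker, dish and wash bottle measured within a few mm of their start positions. The gripper finished clear at z ≈ 0.30 m.
- **Disagreement:** in the first top view the network missed the amber middle bottle and reported its coloured look-alikes. I located that bottle from the picture pixels instead.

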